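Unlock a baking-tray clamp and hold it open at the mark

TASK

Free the tray of biscuits for a colleague: first slide the stand's lock knob all the way to its end stop, then pull the spring-loaded clamp slide (it has a black crossbar) out until its pointer stands level with the brass mark tab, and keep it there. Finish while still holding the slide at the mark with the fingers: do not let it spring back. Leave the tin, the bowl, the brush and the biscuit tray where they are.

Things in the scene. Friction and masses are not known exactly. Their poses are not given: they have to be found in the camera images.
- stand: Steel tray stand, fixed. Origin on the bench under the clamp; z up, +x from the clamp to the tray (away from the robot, yaw within 0.35 rad), +y left. Plate 6 mm thick. In its frame: clamp mechanism x -145 to 55, y -95 to 165 mm; tray part x 45 to 310, y -180 to 180 mm, up to 31 mm high; a low bridge over the slide x 23 to 45, y -20 to 20 mm, top z 50 mm.
- clamp_slide: Spring clamp slide; origin at the centre of its black pull bar, axes as the stand's. The bar is 14 mm along the stand's x, 60 mm along its y, 25 mm high, on a 12 x 24 mm post; the flat bar below has its top at z 41 mm. Home (start): origin at stand x -65, y 0, z 72.5 mm. It pulls out along the stand's -x, up to 70 mm. Spring: 5.4 N at home, 9 N at 40 mm. Blocked after 4 mm while the lock is in.
- pointer_tip (a point): Tip of the slide's steel pointer: a 4 mm wide finger sticking out of the slide to the stand's -y side, moves with the slide. With the slide home it is at stand x -35, y -50, z 43 mm. It has to come level, along the stand's x, with the brass mark tab.
- mark_tab: Brass mark tab, 10 mm along the stand's x, 22 mm along its y, 10 mm high, fixed on a ledge on the stand's -y side; origin at the centre of its underside (stand y -66, z 36 mm), axes as the stand's. Its x differs each time: stand x -89 to -63 mm (28 to 54 mm of pull). The mark is met while the pointer tip is within the tab's 10 mm width.
- lock (a joint): Travel of the lock knob, m: starts at 0 to 0.006 (locked), 0.045 at its end stop (unlocked). It slides along the stand's +y (to the left, away from the clamp slide), stays where it is left, takes about 2 N to move, and frees the clamp slide beyond about 15 mm.
- lock_grip (a point): Grasp point of the lock knob, 11 mm below its top: a black upright block, 14 mm along the stand's x, 28 mm along its y, standing free from z 38 to 68 mm (its lower 20 mm wide foot and track are below z 38 mm). At lock 0 it is at stand x -30, y 75, z 55 mm; it moves with the knob.
- tray: Loose black baking tray with biscuits lying in the stand, 235 x 325 x 25 mm, origin under the middle of its long edge next to the clamp (x runs across the tray from there). Not to be moved.
- tin: Bystander: closed bare metal tin, 70 mm across, 90 mm high, origin under its centre. It stands beside the mechanism, left or right; not to be moved.
- bowl: Bystander: steel bowl, 110 mm across, 50 mm high, origin under its centre. It stands beside the mechanism, on the other side from the tin; not to be moved.
- brush: Bystander: pastry brush with a wooden handle, 200 mm long, 20 mm thick, lying on the bench to the right of the stand; origin under its middle, x along it. Not to be moved.

How it is judged:
By the outcome, as a careful person would: the job done as asked, in the order asked, and still so for the second after the job is handed in, while the arm keeps its last pose, push and grip.
It also fails if it takes over 42 s, if anything falls off the work surface, if the arm or the gripper's body presses on something with over 40 N, if the wrist force passes 120 N, or if a joint passes its speed limit or range.

ROBOT

A 7-joint arm with a two-finger parallel gripper is mounted at the origin on the work surface. World frame = base frame: x ahead of the robot, y to its left, z up, the work surface at z = 0. Lengths are in m, angles in rad, forces in N, time in s.
With the tool pointing down it reaches from about 0.425 to 0.925 m from the base axis. Payload 6.8 kg.
Tool frame: the origin (TCP) lies at the very end of the fingers, on their centre line; the grasp point (between the pads) lies 19 mm behind it; z points along the fingers, y is the line along which they close (so a half turn about z gives the same grasp; the last joint's range is limited). The gripper opens to 85 mm and grips with 20 to 120 N. Pads are 22 mm wide; open, the fingers measure 114 mm over their backs; the gripper's body (76 mm by 85 mm) begins 54 mm behind the grasp point. The pads swing forward as they close: fully open they stand 13 mm farther back than shut.
Start: joints at [1.231, 0.477, 0.022, 1.555, -0.011, 1.109, -0.083], TCP at [0.155, -0.657, 0.231] pointing down, gripper open.
Joint ranges: [-2.96, 2.96], [-0.34, 2.1], [-1.41, 1.46], [0.24, 2.44], [-1.37, 4.51], [0.17, 1.92], [-2.96, 2.96]. Speed limits (rad/s): [2.39, 2.39, 3.14, 3.14, 3.14, 3.14, 3.14].

INTERFACE

Orientations are given as a unit quaternion [w, x, y, z].
In Python, from station import bot gives the robot as it stands.
- The arm moves only by the tool jog_arm, never from a script. Its argument "motion" is a list of rows, each a list of 7 numbers: the turn, a rotation vector about the tool's x, y, z in rad, then the shift along the tool's x, y, z in mm, then the finger opening in mm, from 0 to 85.4. A call has 1 to 10 rows; each row is the pose to reach, as a shift and turn from the pose commanded when the call began, along the tool's axes at that moment; what a row does not reach only later rows make up. A row lasts 1/8 s, in which the tool goes at most 62.5 mm and 10.7 degrees, less where a joint would pass 70% of its speed; a pose out of reach is approached as far as the arm can. A call with a gripper value outside its range is refused whole. The fingers move at their own pace and stop on an object; "grip_force" is the grip in N (left out, the last holds). Time passes only in rows, so rows that repeat a pose let the fingers close. It gives the time, the measured TCP pose, the force, the opening and the grip force at its end, in the units of the state.
- bot.get_obs(): the state, without advancing time (a new reading comes with each control period).
- bot.read_camera(name): name is "scene" or "top"; returns a dict with "pixels" (420x560x3 uint8, red, green, blue), "camera_matrix" (3x3 intrinsics, pixels), "distortion" ([k1, k2, p1, p2, k3] as OpenCV has them; the pictures are not rectified), "T" (4x4, takes a point from camera to world coordinates). Camera axes: x right, y down, z forward; pixel columns grow to the right and rows downward; lengths in m; the calibration is good to about 2 mm. A picture is of the moment at which its call begins. There is no depth.
- bot.hand_in(): hands the job in; it is judged then, once.
Trained networks look in a picture, given as the dict that the camera call returned (one of the last four; its "shot" number tells which), for a name from the list of things; names that differ only in an ending like _2 or _b are one class to them, and where a whole thing is asked for, a point or a joint stands for the part that bears it (a point fixed in the world has none). Each returns a list of dicts, best first, with "score" (0 to 1); they miss things now and then, are a little off and sometimes report something else, mostly with a low value. They report only what shows in the picture. A call takes as long as a camera call.
- bot.spot_in(thing, picture): "xy" ([column, row] in pixels, amid what is visible of it).
- bot.tip_of(thing, picture): "xy" ([column, row] in pixels: a listed point, or the origin of a listed thing).
The state is a dict: "t": time; "q": joint angles; "joint_vel": joint speeds; "joint_torque": joint torques, N m; "eef_pos": TCP position; "tool_rot": TCP orientation; "contact_force": force on the tool from outside, world axes, zero at the start; "torque": the same for the moment, N m; "gripper_width": opening from 0.0 (shut) to 1.0 (fully open); "grasp_force": force on a finger pad.
Only numpy, scipy, OpenCV 4.12 (cv2) and the standard library are available. Lean on these libraries where they do the work, as an engineer would, in place of code of your own. Each camera call takes 0.05 s, during which the arm holds its last target. There are 200 camera calls.

## Working session

There is one attempt and no reset: what is moved stays moved. The work goes in short steps, Python scripts to look and compute and a tool call to move; the robot and the scene stay as the last step left them, time stands still between calls to the robot, and variables do not carry over. Pictures are saved under pics/ and viewed, at most 10 in all, crops included, and the job is handed in when it is done.

Besides the shell and the picture viewer there is one more tool, called after "Call:" as name([rows], argument=value, ...), one row to a line, values as JSON. jog_arm: Moves the arm, as the interface text tells. Its arguments: {"type":"object","properties":{"motion":{"type":"array"},"grip_force":{"type":"number"}},"required":["motion"]}

```bash
mkdir -p pics
cat > h.py <<'E'
import numpy as np, cv2
from station import bot
def ray(p,xy):
    u=cv2.undistortPoints(np.array([[xy]],float),np.array(p["camera_matrix"]),np.array(p["distortion"]))[0,0]
    T=np.array(p["T"]);d=T[:3,:3]@np.array([u[0],u[1],1]);return T[:3,3],d/np.linalg.norm(d)
def atz(p,xy,z):
    o,d=ray(p,xy);return o+d*(z-o[2])/d[2]
def proj(p,X):
    T=np.linalg.inv(np.array(p["T"]));r,_=cv2.Rodrigues(T[:3,:3])
    return cv2.projectPoints(np.array(X,float).reshape(-1,1,3),r,T[:3,3],np.array(p["camera_matrix"]),np.array(p["distortion"]))[0][:,0]
E
python3 - <<'E'
from h import *
o=bot.get_obs();print(o)
Z=dict(stand=0,clamp_slide=.0725,pointer_tip=.043,mark_tab=.036,lock_grip=.055,tray=.006,tin=0,bowl=0,brush=0)
for c in("scene","top"):
    p=bot.read_camera(c);cv2.imwrite(f"pics/{c}0.png",p["pixels"][:,:,::-1]);print(c,np.round(p["T"],3).tolist(),np.round(p["camera_matrix"],0).tolist())
    for n,z in Z.items():
        r=bot.tip_of(n,p)[:2]
        print(n,[(np.round(a["xy"],1).tolist(),round(a["score"],2),np.round(atz(p,a["xy"],z),4).tolist()) for a in r])
E
```

```text
{'t': 0.0, 'q': array([ 1.23091766,  0.4778259 ,  0.02232344,  1.55646696, -0.01145343,
        1.1092934 , -0.08308665]), 'joint_vel': array([-0.00082361,  0.0003213 ,  0.00044102, -0.00056178, -0.00126795,
        0.00138412, -0.00100794]), 'joint_torque': array([ 1.53350888e-04, -5.96462202e+01,  1.60814624e+00, -2.81198448e+01,
        1.24701503e-02,  9.52636474e-03, -1.77918182e-06]), 'eef_pos': array([ 0.15489703, -0.65637063,  0.23030157]), 'tool_rot': array([-9.12464886e-04,  9.93287861e-01,  1.15664840e-01, -1.93772462e-04]), 'contact_force': array([0.96623916, 0.68645398, 0.17880978]), 'torque': array([ 0.00284822,  0.06344321, -0.01163994]), 'grasp_force': 0.0, 'gripper_width': 0.9977130997865825}
scene [[0.769, 0.432, -0.471, 0.973], [0.639, -0.515, 0.571, -0.472], [0.004, -0.741, -0.672, 0.633], [0.0, 0.0, 0.0, 1.0]] [[384.0, 0.0, 283.0], [0.0, 384.0, 214.0], [0.0, 0.0, 1.0]]
stand [([271.5, 247.8], 0.88, [0.5813, -0.0376, 0.0])]
clamp_slide [([248.5, 207.7], 0.71, [0.5082, -0.0292, 0.0725])]
pointer_tip [([242.9, 238.7], 0.84, [0.5438, -0.0865, 0.043])]
mark_tab [([222
[... 411 characters left out ...]
0])]
top [[-0.015, -0.994, 0.11, 0.476], [-0.999, 0.011, -0.032, 0.022], [0.03, -0.111, -0.993, 1.047], [0.0, 0.0, 0.0, 1.0]] [[471.0, 0.0, 286.0], [0.0, 471.0, 207.0], [0.0, 0.0, 1.0]]
stand [([298.4, 209.5], 0.91, [0.586, -0.039, 0.0])]
clamp_slide [([298.3, 238.7], 0.83, [0.5176, -0.0336, 0.0725])]
pointer_tip [([322.1, 229.9], 0.79, [0.537, -0.0866, 0.043])]
mark_tab [([325.4, 253.0], 0.51, [0.4876, -0.0934, 0.036])]
lock_grip [([261.6, 218.3], 0.66, [0.5625, 0.0423, 0.055])]
tray [([296.4, 186.3], 0.81, [0.6377, -0.0351, 0.006])]
tin [([180.4, 236.6], 0.72, [0.5284, 0.2245, 0.0])]
bowl [([386.1, 246.4], 0.72, [0.5004, -0.235, 0.0])]
brush [([436.0, 258.0], 0.55, [0.4719, -0.3497, 0.0])]
```

View pics/top0.png

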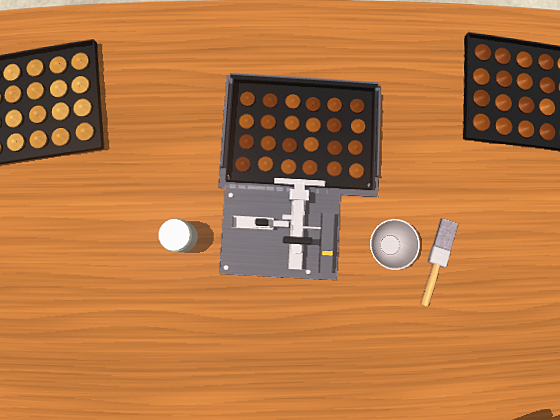

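View pics/scene0.png

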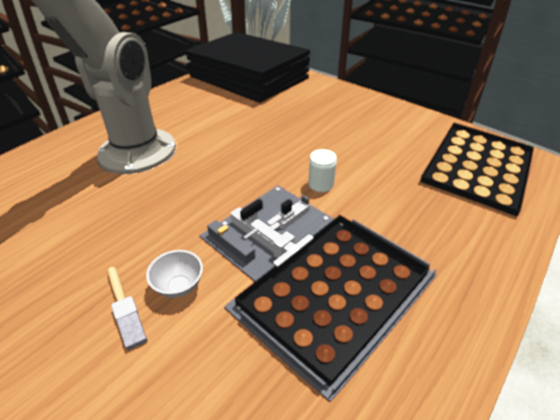

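Run:
```python
from h import *
p=bot.read_camera("top");im=p["pixels"][175:295,215:365,::-1]
cv2.imwrite("pics/crop.png",cv2.resize(im,None,fx=5,fy=5,interpolation=cv2.INTER_CUBIC))
```

```text
(no output)
```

View pics/crop.png

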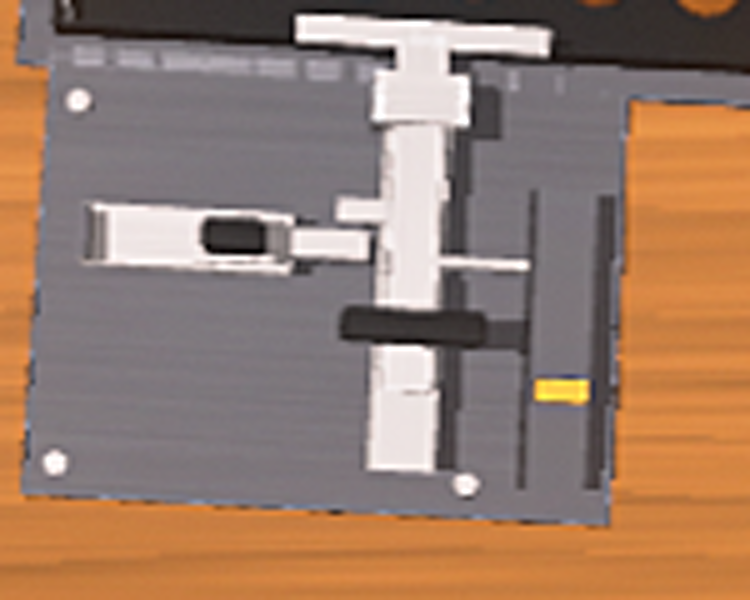

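The top view shows the knob at about (262,222), the bar at (298,240), the pointer tip at (321,228) and the tab at (327,253). The lock is still in, and the tin (left) and bowl (right) are well clear. Next I'll fit the stand pose.

```bash
cat > fit.py <<'E'
from h import *
from scipy.optimize import least_squares
from scipy.spatial.transform import Rotation as R
p=bot.read_camera("top"); s=bot.read_camera("scene")
c=lambda a,b:[215+a/5,175+b/5]
def pts(v,lock,tab):
    X=np.array([[-145,165,6],[-145,-95,6],[-65,30,85],[-65,-30,85],[-35,-50,43],[-30,75+lock,67],[tab,-66,46]])/1e3
    a=v[2];Q=np.array([[np.cos(a),-np.sin(a),0],[np.sin(a),np.cos(a),0],[0,0,1]]);return X@Q.T+[v[0],v[1],0]
m=np.array([c(25,495),c(608,523),c(340,321),c(487,329),c(529,265),c(235,234),c(562,389)])
f=lambda v:(proj(p,pts(v,v[3],v[4]))-m).ravel()
r=least_squares(f,[.585,-.038,-.05,3,-75],x_scale=[.01,.01,.01,1,1]);v=r.x
print(v,np.round(r.fun.reshape(-1,2),1).tolist())
X=pts(v,v[3],v[4]);print(np.round(X,4).tolist()); print("scene px",np.round(proj(s,X),1).tolist())
o=bot.get_obs();Rt=R.from_quat(o["tool_rot"],scalar_first=True).as_matrix()
# tool y along -stand x or + : candidates
for sg in(1,-1):
    y=-sg*np.array([np.cos(v[2]),np.sin(v[2]),0]);z=np.array([0,0,-1]);T=np.c_[np.cross(y,z),y,z]
    print("rotvec",R.from_matrix(Rt.T@T).as_rotvec())
K=X[5].copy();K[2]=.16;print("shift mm to above knob z.16",1e3*Rt.T@(K-o["eef_pos"]),K)
E
python3 fit.py
```

```text
[ 5.79385648e-01 -3.60483569e-02 -6.26040561e-02  6.26333106e-01
 -8.75408355e+01] [[-0.9, 0.1], [0.6, 0.1], [0.2, 0.1], [0.1, -0.1], [-0.1, -0.1], [0.0, -0.0], [-0.1, -0.0]]
[[0.445, 0.1377, 0.006], [0.4287, -0.1218, 0.006], [0.5164, -0.002, 0.085], [0.5126, -0.0619, 0.085], [0.5413, -0.0838, 0.043], [0.5542, 0.0413, 0.067], [0.4879, -0.0964, 0.046]]
scene px [[276.0, 184.6], [197.4, 235.1], [259.3, 198.9], [239.2, 211.9], [243.0, 237.5], [284.8, 202.4], [221.3, 228.4]]
rotvec [ 2.81888559e-05 -1.05498059e-04  1.86518741e+00]
rotvec [ 9.73309116e-05  2.60066115e-05 -1.27640524e+00]
shift mm to above knob z.16 [ 548.80102899 -587.9525045    71.28746227] [0.55417584 0.04130672 0.16      ]
```

Call:
jog_arm([
  [0, 0, -0.13, 55, -59, 0, 85],
  [0, 0, -0.26, 110, -118, 0, 85],
  [0, 0, -0.39, 165, -176, 0, 85],
  [0, 0, -0.52, 220, -235, 0, 85],
  [0, 0, -0.65, 274, -294, 0, 85],
  [0, 0, -0.78, 329, -353, 0, 85],
  [0, 0, -0.91, 384, -412, 10, 85],
  [0, 0, -1.04, 439, -470, 20, 85],
  [0, 0, -1.17, 494, -529, 40, 85],
  [0, 0, -1.276, 549, -588, 60, 85],
], grip_force=30)

```text
t: 2.4
eef_pos: [0.4654, -0.1144, 0.2037]
tool_rot: [0.001, 0.728, 0.686, 0.0]
contact_force: [0.8, -0.9, 0.4]
gripper_width: 0.995
grasp_force: 0.0
```

```bash
cat > go.py <<'E'
import sys
from h import *
from scipy.spatial.transform import Rotation as R
o=bot.get_obs();Rt=R.from_quat(o["tool_rot"],scalar_first=True).as_matrix()
a=-.0626
def S(x,y,z): return np.array([.5794+np.cos(a)*x-np.sin(a)*y,-.0360+np.sin(a)*x+np.cos(a)*y,z])
y=np.array([np.cos(a),np.sin(a),0]);z=np.array([0,0,-1]);T=np.c_[np.cross(y,z),y,z]
x=[float(q) for q in sys.argv[1:4]]
print("t",o["t"],"pos",o["eef_pos"].round(4),"q",o["q"].round(2),"F",o["contact_force"].round(1),o["gripper_width"],o["grasp_force"])
d=o["eef_pos"]-S(0,0,0);print("stand pos mm",(1e3*np.array([d@y,d@np.array([-y[1],y[0],0]),d[2]])).round(1))
print("turn",R.from_matrix(Rt.T@T).as_rotvec().round(3),"shift",(1e3*Rt.T@(S(*[q/1e3 for q in x])-o["eef_pos"])).round(1))
E
python3 go.py -30 75.6 160
```

```text
t 2.4 pos [ 0.4654 -0.1144  0.2037] q [ 0.58  0.23 -0.53  2.01  0.15  0.93 -0.09] F [ 0.8 -0.9  0.4] 0.9952326333822841 0.0
stand pos mm [-108.9  -85.4  203.7]
turn [0.002 0.001 0.003] shift [160.8  79.2  43.8]
```

Call:
jog_arm([
  [0, 0, 0, 54, 26, 0, 85],
  [0, 0, 0, 107, 53, 20, 85],
  [0, 0, 0, 161, 79, 44, 85],
  [0, 0, 0, 161, 79, 80, 85],
  [0, 0, 0, 161, 79, 100, 85],
  [0, 0, 0, 161, 79, 100, 85],
])

```text
t: 3.15
eef_pos: [0.5521, 0.0384, 0.1021]
tool_rot: [-0.001, 0.729, 0.684, -0.001]
contact_force: [-0.2, 0.4, 0.4]
gripper_width: 0.998
grasp_force: 0.0
```

```bash
python3 go.py -30 75.6 43
python3 - <<'E'
from h import *
p=bot.read_camera("scene");cv2.imwrite("pics/s1.png",cv2.resize(p["pixels"][120:280,190:370,::-1],None,fx=3.5,fy=3.5,interpolation=cv2.INTER_CUBIC))
E
```

```text
t 3.15 pos [0.5521 0.0384 0.1021] q [ 0.24  0.5  -0.53  1.93  0.34  0.81 -0.55] F [-0.2  0.4  0.4] 0.9977126254702128 0.0
stand pos mm [-31.9  72.6 102.1]
turn [-0.003  0.001 -0.002] shift [ 3.1  2.1 59.1]
```

View pics/s1.png

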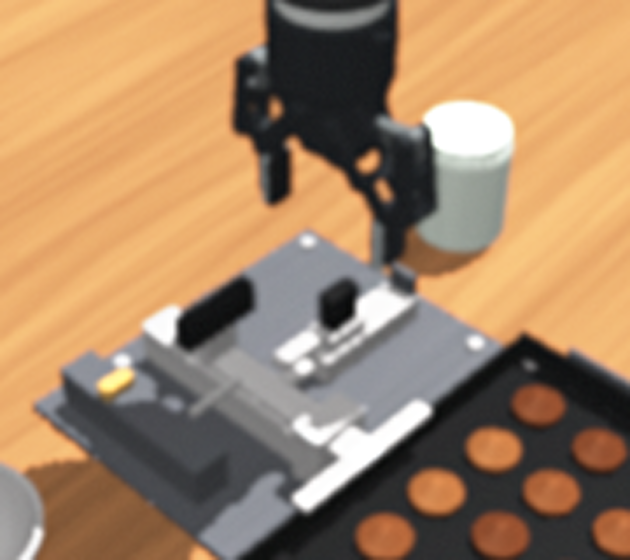

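The scene view shows the open fingers astride the knob, at about crop pixel (338,300). I'll descend and close.

Call:
jog_arm([
  [0, 0, 0, 3, 2, 30, 85],
  [0, 0, 0, 3, 2, 59, 85],
  [0, 0, 0, 3, 2, 59, 60],
  [0, 0, 0, 3, 2, 59, 5],
  [0, 0, 0, 3, 2, 59, 5],
  [0, 0, 0, 3, 2, 59, 5],
  [0, 0, 0, 3, 2, 59, 5],
  [0, 0, 0, 3, 2, 59, 5],
], grip_force=30)

```text
t: 4.2
eef_pos: [0.5557, 0.0426, 0.0455]
tool_rot: [0.0, 0.729, 0.684, 0.0]
contact_force: [-2.8, -0.6, 7.1]
gripper_width: 0.161
grasp_force: 33.1
```

```bash
python3 go.py -30 120 43
```

```text
t 4.2 pos [0.5557 0.0426 0.0455] q [ 0.19  0.58 -0.49  1.95  0.41  0.71 -0.61] F [-2.8 -0.6  7.1] 0.16095482780870204 33.13250720500946
stand pos mm [-28.6  76.9  45.5]
turn [ 0.001  0.    -0.001] shift [43.  -1.5  2.4]
```

Gripped: the opening is 13.7 mm, matching the 14 mm knob. Now I'll slide it toward the end stop.

Call:
jog_arm([
  [0, 0, 0, 8, -1, -2, 5],
  [0, 0, 0, 17, -1, -2, 5],
  [0, 0, 0, 26, -1, -2, 5],
  [0, 0, 0, 34, -1, -2, 5],
  [0, 0, 0, 40, -1, -2, 5],
  [0, 0, 0, 44, -1, -2, 5],
  [0, 0, 0, 48, -1, -2, 5],
  [0, 0, 0, 51, -1, -2, 5],
  [0, 0, 0, 51, -1, -2, 5],
  [0, 0, 0, 51, -1, -2, 5],
])

```text
t: 5.45
eef_pos: [0.5586, 0.0864, 0.0455]
tool_rot: [0.003, 0.731, 0.683, -0.003]
contact_force: [4.2, -15.1, -6.8]
gripper_width: 0.159
grasp_force: 32.1
```

```bash
python3 go.py -30 120 43
```

```text
t 5.45 pos [0.5586 0.0864 0.0455] q [ 0.1   0.59 -0.48  1.93  0.41  0.72 -0.69] F [  4.2 -15.1  -6.8] 0.15862125698819535 32.057965993881226
stand pos mm [-28.4 120.9  45.5]
turn [ 0.     0.008 -0.006] shift [-0.8 -1.6  2.5]
```

The knob moved 44 mm and the stop pushes back with 15 N, so the lock is at its end. I'll release, lift and go over to the bar.

Call:
jog_arm([
  [0, 0, 0, 0, 0, 0, 60],
  [0, 0, 0, 0, 0, 0, 85],
  [0, 0, 0, 0, 0, 0, 85],
  [0, 0, 0, 0, 0, -40, 85],
  [0, 0, 0, 0, 0, -85, 85],
  [0, 0, 0, -40, -12, -85, 85],
  [0, 0, 0, -80, -25, -85, 85],
  [0, 0, 0, -122, -36, -85, 85],
  [0, 0, 0, -122, -36, -75, 85],
  [0, 0, 0, -122, -36, -75, 85],
])

```text
t: 6.7
eef_pos: [0.5138, -0.025, 0.1209]
tool_rot: [-0.001, 0.729, 0.685, -0.0]
contact_force: [0.0, 1.0, 0.8]
gripper_width: 0.992
grasp_force: 0.0
```

```bash
python3 go.py -65 0 55
python3 - <<'E'
from h import *
from go import S
p=bot.read_camera("scene");cv2.imwrite("pics/s2.png",cv2.resize(p["pixels"][120:280,190:370,::-1],None,fx=3.5,fy=3.5,interpolation=cv2.INTER_CUBIC))
E
```

```text
t 6.7 pos [ 0.5138 -0.025   0.1209] q [ 0.37  0.41 -0.55  2.01  0.29  0.8  -0.4 ] F [0.  1.  0.8] 0.9917051471647512 0.0
stand pos mm [-66.2   6.9 120.9]
turn [-0.001 -0.001  0.   ] shift [-7.   1.2 65.9]
t 6.7 pos [ 0.5138 -0.025   0.1209] q [ 0.37  0.41 -0.55  2.01  0.29  0.8  -0.4 ] F [0.  1.  0.8] 0.9917051471647512 0.0
stand pos mm [-66.2   6.9 120.9]Traceback (most recent call last):
  File "<stdin>", line 2, in <module>
  File "go.py", line 11, in <module>
    print("turn",R.from_matrix(Rt.T@T).as_rotvec().round(3),"shift",(1e3*Rt.T@(S(*[q/1e3 for q in x])-o["eef_pos"])).round(1))
                                                                               ~^^^^^^^^^^^^^^^^^^^^^
TypeError: S() missing 3 required positional arguments: 'x', 'y', and 'z'
```

Run:
```python
from h import *
p=bot.read_camera("scene");cv2.imwrite("pics/s2.png",cv2.resize(p["pixels"][120:280,190:370,::-1],None,fx=3.5,fy=3.5,interpolation=cv2.INTER_CUBIC))
```

```text
(no output)
```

View pics/s2.png

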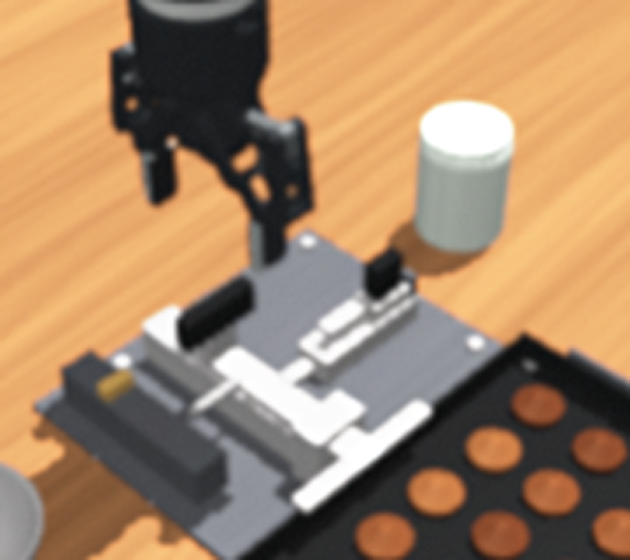

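The knob now stands at the far end of its track at crop pixel (383,272), and the gripper hangs over the bar. I'll descend and grip the bar.

Call:
jog_arm([
  [0, 0, 0, -7, 1, 25, 85],
  [0, 0, 0, -7, 1, 50, 85],
  [0, 0, 0, -7, 1, 66, 85],
  [0, 0, 0, -7, 1, 66, 60],
  [0, 0, 0, -7, 1, 66, 4],
  [0, 0, 0, -7, 1, 66, 4],
  [0, 0, 0, -7, 1, 66, 4],
  [0, 0, 0, -7, 1, 66, 4],
  [0, 0, 0, -7, 1, 66, 4],
], grip_force=70)

```text
t: 7.88
eef_pos: [0.5154, -0.033, 0.0561]
tool_rot: [0.001, 0.729, 0.684, 0.001]
contact_force: [-0.6, 0.5, 7.2]
gripper_width: 0.151
grasp_force: 69.2
```

```bash
python3 go.py -117.5 0 55
```

```text
t 7.875 pos [ 0.5154 -0.033   0.0561] q [ 0.34  0.51 -0.49  2.04  0.38  0.67 -0.46] F [-0.6  0.5  7.2] 0.15146450071389828 69.19730544090271
stand pos mm [-64.1  -1.   56.1]
turn [ 0.002  0.    -0.001] shift [  1.  -53.4   1. ]
```

Call:
jog_arm([
  [0, 0, 0, 0, -8, 0, 4],
  [0, 0, 0, 0, -16, 0, 4],
  [0, 0, 0, 0, -24, 0, 4],
  [0, 0, 0, 0, -32, 0, 4],
  [0, 0, 0, 0, -40, 0, 4],
  [0, 0, 0, 0, -47, 0, 4],
  [0, 0, 0, 0, -52, 0, 4],
  [0, 0, 0, 0, -52, 0, 4],
  [0, 0, 0, 0, -52, 0, 4],
])

```text
t: 9.0
eef_pos: [0.4662, -0.0296, 0.0562]
tool_rot: [0.002, 0.729, 0.684, 0.003]
contact_force: [9.8, -0.0, -5.1]
gripper_width: 0.152
grasp_force: 69.0
```

```bash
python3 go.py -117.5 0 55
python3 - <<'E'
from h import *
for c in("scene","top"):
    p=bot.read_camera(c)
    for n,z in(("pointer_tip",.043),("mark_tab",.036)):
        print(c,n,[(np.round(a["xy"],1).tolist(),round(a["score"],2),np.round(atz(p,a["xy"],z),4).tolist()) for a in bot.tip_of(n,p)[:1]])
    if c=="top": t=cv2.resize(p["pixels"][200:280,275:355,::-1],None,fx=5,fy=5,interpolation=cv2.INTER_CUBIC)
    else: s=cv2.resize(p["pixels"][195:275,185:265,::-1],None,fx=5,fy=5,interpolation=cv2.INTER_CUBIC)
cv2.imwrite("pics/m.png",np.hstack([s,t]))
E
```

```text
t 9.0 pos [ 0.4662 -0.0296  0.0562] q [ 0.35  0.45 -0.5   2.16  0.37  0.61 -0.48] F [ 9.8 -0.  -5.1] 0.15167002952558054 68.96938562393188
stand pos mm [-113.4   -0.7   56.2]
turn [ 0.007 -0.002 -0.001] shift [ 0.7 -4.1  1.2]
scene pointer_tip []
scene mark_tab [([220.7, 228.0], 0.57, [0.4776, -0.09, 0.036])]
top pointer_tip []
top mark_tab []
```

View pics/m.png

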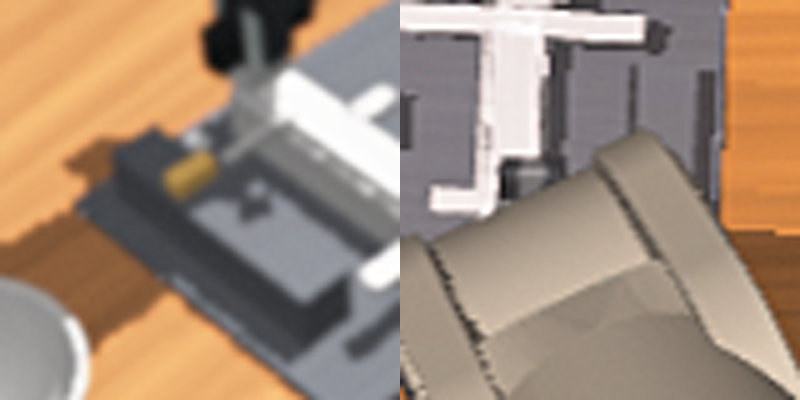

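The scene crop shows the pointer tip at (220,160), in line with the brass tab at (190,173). By measurement the slide is out 49.3 of about 52.5 mm, so I'll pull 3 mm more and check it with a projected overlay.

Call:
jog_arm([
  [0, 0, 0, 0, -2, 0, 4],
  [0, 0, 0, 0, -3, 0, 4],
  [0, 0, 0, 0, -3, 0, 4],
  [0, 0, 0, 0, -3, 0, 4],
  [0, 0, 0, 0, -3, 0, 4],
])

```text
t: 9.93
eef_pos: [0.4634, -0.0294, 0.0562]
tool_rot: [0.002, 0.729, 0.684, 0.003]
contact_force: [10.0, -0.4, -5.5]
gripper_width: 0.151
grasp_force: 69.0
```

```bash
python3 go.py -117.5 0 55
python3 - <<'E'
from h import *
a=-.0626
def W(P):
    P=np.array(P,float)/1e3;Q=np.array([[np.cos(a),-np.sin(a),0],[np.sin(a),np.cos(a),0],[0,0,1]]);return P@Q.T+[.5794,-.036,0]
p=bot.read_camera("scene");k=12;im=cv2.resize(p["pixels"][212:248,205:255,::-1],None,fx=k,fy=k,interpolation=cv2.INTER_CUBIC)
raw=im.copy()
q=lambda P:((proj(p,W(P))-[205,212]+.5)*k).round().astype(int)
t=-87.5
cv2.polylines(im,[q([[t+i,-66+j,46] for i,j in((-5,-11),(5,-11),(5,11),(-5,11))]).reshape(-1,1,2)],1,(255,0,0),1)
for x,c in((-84.3,(0,0,255)),(-87.5,(0,255,0))): cv2.line(im,*[tuple(map(int,u)) for u in q([[x,-50,43],[x,-20,43]])],c,1)
cv2.imwrite("pics/ov.png",cv2.resize(np.vstack([raw[:300],im[:300]]),None,fx=1,fy=1))
E
```

```text
t 9.925 pos [ 0.4634 -0.0294  0.0562] q [ 0.35  0.45 -0.5   2.16  0.37  0.61 -0.48] F [10.  -0.4 -5.5] 0.15111615836999845 68.98131966590881
stand pos mm [-116.2   -0.7   56.2]
turn [ 0.007 -0.002 -0.001] shift [ 0.6 -1.3  1.2]
```

View pics/ov.png

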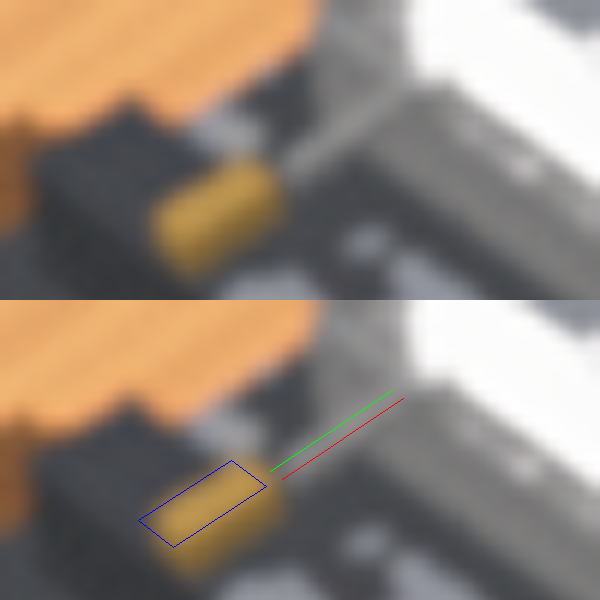

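The overlay puts the pointer within about 1 mm of the tab's centre line, along the stand's x. The slide is pulled 52.1 mm against a target of 52.5 ± 5, and the grip is steady at 69 N. I'll hand in while holding.

```bash
python3 -c "
from station import bot
print(bot.hand_in())"
```

```text
the job is handed in; nothing more can be done
None
```

I slid the lock knob to its end stop, then pulled the clamp slide out 52 mm; the pointer measures within about 1–2 mm of the mark tab's centre, and I handed the job in at about 10 s with the fingers still holding the slide.

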